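Clear the kiln shelf and offer up a kiln post, socket up

TASK

Get the kiln shelf ready for its next tier: first, holding the wooden scraper, sweep all three glass chunks off the kiln shelf into the catch tray along its edge, never touching them with the fingers or the post. Then leave the scraper, pick up the square kiln post that lies beside the shelf, find which end has the blind hole, turn that end up and finish while holding the post still in the gripper over the middle of the kiln shelf, hole facing straight up, its lower end at least 10 cm above the shelf. Do not disturb the jar, the bowl or the tweezers.

Things in the scene. Friction and masses are not known exactly. Their poses are not given: they have to be found in the camera images.
- shelf_top (a point): Centre of the top face of the kiln shelf, a fixed white ceramic slab 220 x 220 mm whose top is 30 mm above the table. x and y run along its sides, z up; +y points to the catch tray. The slab's edge on the tray side is 110 mm from this point along +y.
- tray (a point): Centre of the inner floor (3 mm above the table) of the fixed steel catch tray that lies against the shelf's +y edge; inside 214 mm along x by 94 mm along y; its walls end 25 mm above the table, 5 mm below the top of the shelf. Same axes as the shelf.
- scraper_handle (a point): Grip point in the upright handle of the wooden scraper, which stands loose on the shelf near the edge away from the tray; 75 mm above its underside. Handle 36 mm along x by 26 mm along y, from 30 to 100 mm above the underside. The blade below is 150 mm long along x, 30 mm high; its pushing face looks to +y, 5 mm ahead (+y) of this point.
- chunk0_center (a point): Centre of a loose chunk of green glass, one of three, about 25 x 22 x 17 mm, about 20 g, lying on the shelf between the scraper and the tray.
- chunk1_center (a point): Centre of a loose chunk of green glass, one of three, about 25 x 22 x 17 mm, about 20 g, lying on the shelf between the scraper and the tray.
- chunk2_center (a point): Centre of a loose chunk of green glass, one of three, about 25 x 22 x 17 mm, about 20 g, lying on the shelf between the scraper and the tray.
- post_center (a point): Centre of the kiln post, a square cast-ceramic bar 36 x 36 x 70 mm, about 0.17 kg, lying on its side on the mat. Its z axis runs along its length and points out of the end that has the blind hole (round, 21 mm across, 25 mm deep); the other end is plain. The hole starts out level, pointing any way round.
- post_mouth (a point): Centre of the mouth of the post's blind hole, 35 mm from its centre along its length; same axes as the post's centre.
- jar: Bystander: glass jar, 64 mm across, 85 mm high; origin at the centre of its underside.
- bowl: Bystander: white bowl, 100 mm across, 45 mm high; origin at the centre of its underside.
- tweezers: Bystander: steel tweezers 155 mm long along x, 8 mm high; origin at the middle of the underside.
- scraper: The whole scraper, about 0.16 kg; origin under the middle of its blade, 4 mm behind (-y) and 75 mm below the grip point, same axes. At both ends of the blade wings 12 mm thick reach 29 mm forward (+y) and keep the chunks in (126 mm between them). It can be pushed along the shelf without lifting.
There are look-alikes about, which are no part of the job. Of the things shaped like the part that bears post_center, the white one is meant.

How it is judged:
By the outcome, as a careful person would: the job done as asked, in the order asked, and still so for the second after the job is handed in, while the arm keeps its last pose, push and grip.
It also fails if it takes over 46 s, if anything falls off the work surface, if the arm or the gripper's body presses on something with over 40 N, if the wrist force passes 120 N, or if a joint passes its speed limit or range.

ROBOT

A 6-joint arm with a two-finger parallel gripper is mounted at the origin on the work surface. World frame = base frame: x ahead of the robot, y to its left, z up, the work surface at z = 0. Lengths are in m, angles in rad, forces in N, time in s.
With the tool pointing down it reaches from about 0.275 to 0.875 m from the base axis. Payload 12.5 kg.
Tool frame: the origin (TCP) lies on the centre line of the jaws, within the pads' length; the fingertips stand r.finger_overhang ahead of it and the grasp point (between the pads) lies 3 mm ahead of it (r.finger_overhang is the distance from the TCP to the fingertips, in m); z points along the fingers, y is the line along which they close (so a half turn about z gives the same grasp; the last joint's range is limited). The gripper opens to 85 mm and grips with 20 to 120 N. Pads are 22 mm wide; open, the fingers measure 114 mm over their backs; the gripper's body (76 mm by 85 mm) begins 54 mm behind the grasp point. The pads swing forward as they close: fully open they stand 13 mm farther back than shut.
Start: joints at [-1.379, 0.351, 1.652, -0, 1.139, -0.085], TCP at [0.15, -0.529, 0.253] pointing down, gripper open.
Joint ranges: [-2.75, 2.75], [-0.79, 2.1], [0.01, 2.65], [-1.57, 4.71], [0.07, 3.14], [-2.87, 2.87]. Speed limits (rad/s): [2.22, 2.22, 2.79, 3.14, 3.14, 3.14].

INTERFACE

Orientations are given as a unit quaternion [x, y, z, w].
In Python, from cell import r, optics gives the robot as it stands. The module is installed in compiled form; this text tells all that it offers. Calls block until the motion is done:
- r.move_to(position, orientation): joint-space move of the TCP to a pose.
- r.move_linear(position, rot=None, vel=0.15): straight line of the TCP; rot=None keeps the orientation; vel is the mean speed in m/s.
- r.set_joints(angles): joint-space move.
- r.set_gripper(opening, squeeze=None): opening from 0.0 (shut) to 1.0 (fully open); squeeze is the grip in N (None keeps the last); returns when the fingers have stopped.
- r.sleep(seconds).
- r.inverse_kinematics(position, orientation): joint angles nearest the present ones, or None.
- optics.get_image(name): name is "scene" or "top"; returns a dict with "pixels" (400x640x3 uint8, red, green, blue), "depth" (400x640 float32, m along the optical axis (not along the pixel's ray), 0 where there is no reading), "fx", "fy", "cx", "cy" (pixels), "camera_from_world" (4x4, takes a point from world to camera coordinates). Camera axes: x right, y down, z forward; pixel columns grow to the right and rows downward; lengths in m; the calibration is good to about 2 mm. A picture is of the moment at which its call begins.
A pose or a line that the arm cannot do raises r.PlanningError and nothing moves.
- r.hand_in(): hands the job in; it is judged then, once.
Readings, each from a call of its own:
- r.current_t(): time.
- r.current_q(): joint angles.
- r.current_qvel(): joint speeds.
- r.current_effort(): joint torques, N m.
- r.current_tool_pos(): TCP position.
- r.current_ee_rot(): TCP orientation.
- r.current_contact_force(): force on the tool from outside, world axes, zero at the start.
- r.current_torque(): the same for the moment, N m.
- r.current_opening(): opening from 0.0 (shut) to 1.0 (fully open).
- r.current_finger_force(): force on a finger pad.
Only numpy, scipy, OpenCV 4.12 (cv2) and the standard library are available. Lean on these libraries where they do the work, as an engineer would, in place of code of your own. Each camera call takes 0.05 s, during which the arm holds its last target. There are 200 camera calls.

## Working session

There is one attempt and no reset: what is moved stays moved. The work goes in short steps, each a Python script; the robot and the scene stay as the last script left them, time stands still between calls to the robot, and variables do not carry over. Pictures are saved under pics/ and viewed, at most 10 in all, crops included, and the job is handed in when it is done.

```bash
mkdir -p pics
cat > h.py <<'E'
import numpy as np, cv2
from cell import r, optics
def grab(name):
    d=optics.get_image(name); T=np.array(d["camera_from_world"]); Ti=np.linalg.inv(T)
    z=d["depth"]; v,u=np.mgrid[0:400,0:640]
    P=np.stack([(u-d["cx"])/d["fx"]*z,(v-d["cy"])/d["fy"]*z,z],-1)
    W=P@Ti[:3,:3].T+Ti[:3,3]; W[z==0]=np.nan
    return d,W
def save(n,img): cv2.imwrite("pics/"+n,cv2.cvtColor(np.ascontiguousarray(img),cv2.COLOR_RGB2BGR))
E
python3 - <<'E'
from h import *
for n in("top","scene"):
    d,W=grab(n); np.savez(n+"0.npz",W=W,px=d["pixels"]); save(n+"0.png",d["pixels"])
    T=np.array(d["camera_from_world"]); print(n,np.linalg.inv(T)[:3,3].round(3),d["fx"])
print(r.current_t(),r.finger_overhang,r.current_ee_rot())
E
```

```text
top [0.348 0.037 1.112] 422.8111207800001
scene [ 1.3   -0.006  0.716] 364.8371419457632
0.1 0.022 [ 9.90439494e-01  1.37946783e-01 -1.44321903e-05 -5.41898129e-04]
```

View pics/top0.png

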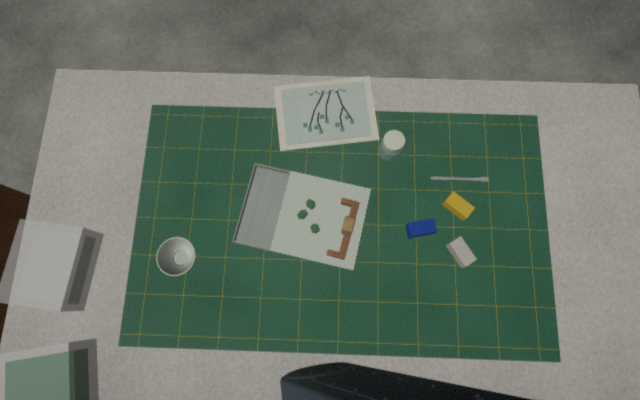

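View pics/scene0.png

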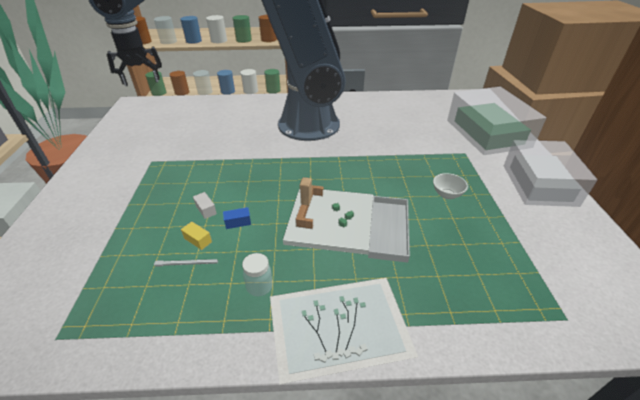

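Top view: post look-alikes are the yellow bar (458,205), the blue bar (421,228) and the white bar (461,251). White is the one asked for. The scraper handle is at (348,225), the chunks at (310,204), (302,214) and (315,228), and the tray is on the left. Next I'll fit the poses and crop the white post.

```bash
cat > m.py <<'E'
from h import *
f=np.load("top0.npz");W=f["W"];px=f["px"].astype(int);z=W[...,2]
box=lambda u0,u1,v0,v1:(lambda m:(m.__setitem__((slice(v0,v1),slice(u0,u1)),True),m)[1])(np.zeros((400,640),bool))
def rect(n,m):
    p=W[m][:,:2]; c,s,a=cv2.minAreaRect((p*1000).astype(np.float32)); print(n,m.sum(),np.round(c,1),np.round(s,1),round(a,1),"zmed",np.nanmedian(z[m]).round(4),"mean",p.mean(0).round(4))
sh=box(225,380,155,275)
rect("shelf",sh&(z>.026)&(z<.033))
rect("shelf+tray",sh&(z>.012)&(z<.033))
rect("handle",sh&(z>.115)); rect("blade",sh&(z>.05)&(z<.07))
rect("scr all",sh&(z>.05))
g=sh&(px[...,1]>px[...,0]+15)&(z>.034)
n,l,st,c=cv2.connectedComponentsWithStats(g.astype(np.uint8))
for i in range(1,n):
    if st[i,4]>15: rect("chunk",l==i)
rect("post",box(440,482,230,272)&(z>.028)&(z<.045))
rect("blue",box(400,440,214,242)&(z>.028)&(z<.045)); rect("yel",box(438,480,188,222)&(z>.028)&(z<.045))
rect("jar",box(375,410,125,162)&(z>.07)); rect("bowl",box(150,200,232,282)&(z>.03))
s=np.load("scene0.npz")["px"]
a=cv2.resize(f["px"][225:280,430:495],(520,440),interpolation=cv2.INTER_CUBIC)[:,:400]
b=cv2.resize(s[185:225,185:225],(400,400),interpolation=cv2.INTER_CUBIC)
o=np.zeros((440,800,3),np.uint8);o[:,:400]=a;o[:400,400:]=b;save("post_crop.png",o)
E
python3 m.py
```

```text
shelf 5673 [573.6 100.1] [320.2 220.9] 78.6 zmed 0.0292 mean [0.5619 0.0579]
shelf+tray 6370 [574.3 100.8] [321.9 221.7] 78.6 zmed 0.0289 mean [0.5641 0.0669]
handle 167 [534.4 -16. ] [25.7 35.3] 75.8 zmed 0.1288 mean [ 0.5333 -0.0159]
blade 412 [546.4  31.1] [123.3 150.5] 76.3 zmed 0.059 mean [ 0.5315 -0.011 ]
scr all 613 [546.4  31.1] [123.3 150.5] 76.3 zmed 0.0604 mean [ 0.5312 -0.0124]
chunk 63 [600.6  80. ] [23.5 19. ] 60.0 zmed 0.0467 mean [0.5999 0.0797]
chunk 62 [572.1  99.9] [18.3 26.5] 50.2 zmed 0.0456 mean [0.5718 0.1002]
chunk 60 [536.3  67.2] [21.  20.5] 2.3 zmed 0.0446 mean [0.5359 0.0664]
post 418 [ 490.  -311.7] [70.1 37.9] 33.4 zmed 0.0352 mean [ 0.4894 -0.3111]
blue 386 [ 549.  -210.5] [36.2 71.1] 12.7 zmed 0.035 mean [ 0.5485 -0.2095]
yel 390 [ 612.3 -310. ] [70.3 38.9] 51.6 zmed 0.0349 mean [ 0.6113 -0.3091]
jar 382 [ 767.1 -132.1] [54.4 56.4] 64.6 zmed 0.0838 mean [ 0.765  -0.1313]
bowl 380 [454.  415.6] [96.  98.2] 1.7 zmed 0.0415 mean [0.4559 0.4259]
```

View pics/post_crop.png

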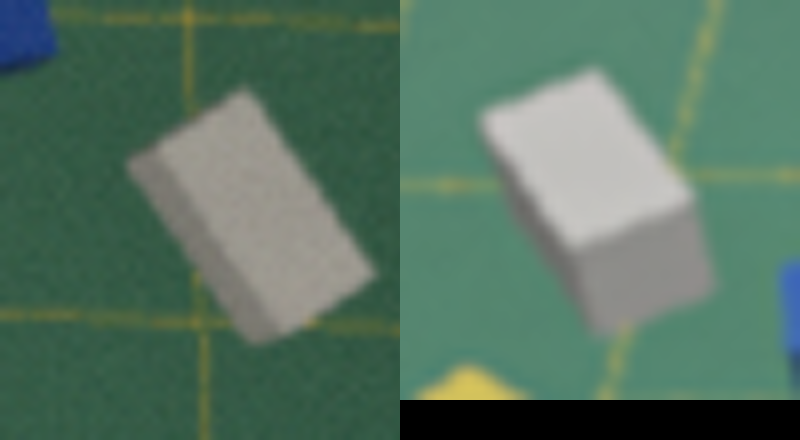

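The end visible in the scene view, facing +x+y, is plain. The hole should therefore face about heading 213°, towards the robot, and I'll confirm that after lifting. Now I'll grasp the scraper with the jaws along the shelf's y.

```bash
cat >> h.py <<'E'
from scipy.spatial.transform import Rotation as R
def quat(y,z):
    y=np.array(y,float);z=np.array(z,float);return R.from_matrix(np.stack([np.cross(y,z),y,z],1)).as_quat()
def down(deg): a=np.radians(deg); return quat([np.cos(a),np.sin(a),0],[0,0,-1])
C=np.array([.5642,.0508]); a=np.radians(78.6); YD=np.array([np.cos(a),np.sin(a)]); XD=np.array([np.sin(a),-np.cos(a)])
def S(x,y,z): return [*(C+XD*x+YD*y),z]
E
python3 - <<'E'
from h import *
q=r.current_q()
for d in(76,-104): print(d, r.inverse_kinematics([.5344,-.016,.2],down(d)))
qb=down(-104)
r.move_to([.5344,-.016,.17],qb); r.move_linear([.5344,-.016,.108],vel=.12)
r.set_gripper(0,40)
print(r.current_t(),r.current_opening(),r.current_tool_pos(),r.current_contact_force(),r.current_finger_force())
d,W=grab("scene");save("grasp.png",cv2.resize(d["pixels"][120:280,240:440],(800,600)))
E
```

```text
76 [-1.17015707e-01  3.86004835e-01  1.74538753e+00 -4.44089210e-16
  1.01020029e+00 -1.44346594e+00]
-104 [-1.17015707e-01  3.86004835e-01  1.74538753e+00 -4.44089210e-16
  1.01020029e+00  1.69812672e+00]
3.65 0.2987156111185116 [ 0.53453726 -0.0159484   0.10828362] [-1.39029273  1.25956665  4.09145575] 42.015591859817505
```

View pics/grasp.png

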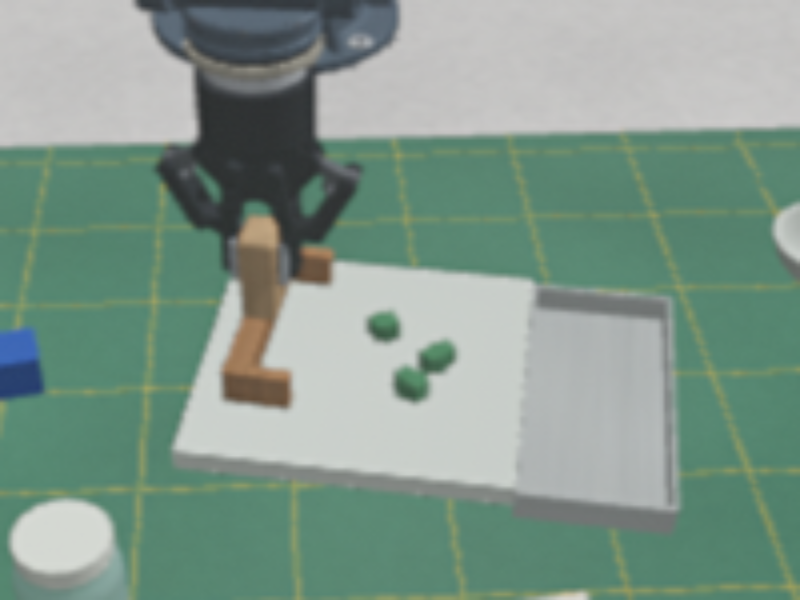

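The grasp is firm, with the handle between the pads at crop (255,260). The nearest chunk (412,383) is close to the near wing's path, so I'll centre the scraper sideways first and then sweep.

Run:
```python
from h import *
z=r.current_tool_pos()[2]+.0008
qs=down(78.6-180)
r.move_linear(S(0,-.055,z),qs,vel=.06)
r.move_linear(S(0,.06,z),qs,vel=.07)
r.move_linear(S(0,.122,z),qs,vel=.05)
print(r.current_t(),r.current_opening(),r.current_tool_pos(),r.current_contact_force())
d,W=grab("scene");save("swept.png",cv2.resize(d["pixels"][120:280,260:460],(800,600)))
```

```text
7.4167 0.3061279965265863 [0.58828518 0.17015302 0.10912164] [ 1.05081195 -0.3164724  -2.34974379]
```

View pics/swept.png

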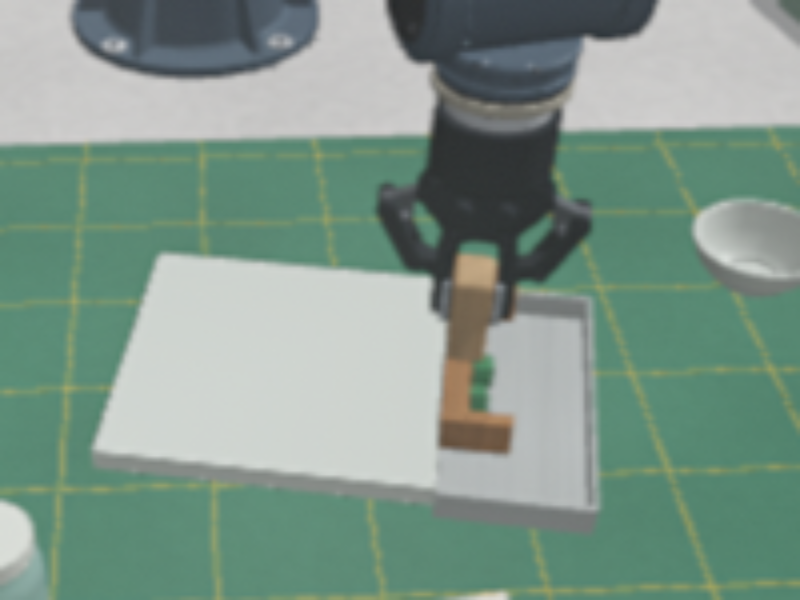

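The scraper is past the edge and two chunks, (483,370) and (480,398), sit just ahead of the blade. I'll push a little further and check their heights.

```bash
cat >> h.py <<'E'
def chunks(cam="top"):
    d,W=grab(cam);p=d["pixels"].astype(int)
    dx=W[...,:2]-C; sx=dx@XD; sy=dx@YD
    g=(p[...,1]>p[...,0]+12)&(abs(sx)<.12)&(sy>-.12)&(sy<.225)&(W[...,2]<.06)
    n,l,st,c=cv2.connectedComponentsWithStats(g.astype(np.uint8))
    for i in range(1,n):
        if st[i,4]>6: m=l==i; print(cam,st[i,4],c[i].round(),"sx,sy",sx[m].mean().round(3),sy[m].mean().round(3),"z max/med",W[m][:,2].max().round(3),np.median(W[m][:,2]).round(3))
    return d
E
python3 - <<'E'
from h import *
chunks("scene");chunks("top")
z=r.current_tool_pos()[2]+.0015
r.move_linear(S(0,.136,z),vel=.05)
print("after");chunks("scene")
r.move_linear(S(0,.122,z+.003),vel=.05)
r.move_linear(S(0,-.03,z+.003),vel=.12)
r.sleep(.2)
chunks("top");d=chunks("scene")
print(r.current_t(),r.current_contact_force())
save("back.png",cv2.resize(d["pixels"][120:280,240:440],(800,600)))
E
```

```text
scene 971 [357. 248.] sx,sy 0.083 0.083 z max/med 0.028 -0.0
scene 67 [380. 221.] sx,sy -0.006 0.136 z max/med 0.028 0.022
top 12 [326. 178.] sx,sy 0.118 0.015 z max/med 0.028 -0.0
top 9 [346. 182.] sx,sy 0.118 -0.041 z max/med 0.026 0.001
top 534 [349. 246.] sx,sy -0.049 -0.087 z max/med 0.033 0.0
after
scene 977 [357. 248.] sx,sy 0.083 0.081 z max/med 0.029 -0.0
top 533 [249. 223.] sx,sy -0.048 0.186 z max/med 0.028 0.0
top 26 [279. 168.] sx,sy 0.118 0.146 z max/med 0.023 -0.0
top 8 [296. 171.] sx,sy 0.118 0.099 z max/med 0.028 0.002
top 142 [274. 201.] sx,sy 0.02 0.133 z max/med 0.031 0.022
top 60 [268. 218.] sx,sy -0.027 0.136 z max/med 0.027 0.021
scene 970 [357. 248.] sx,sy 0.083 0.083 z max/med 0.027 -0.0
scene 162 [379. 227.] sx,sy 0.015 0.134 z max/med 0.028 0.022
10.2 [ 0.21437092 -0.4063843  -1.43329689]
```

View pics/back.png

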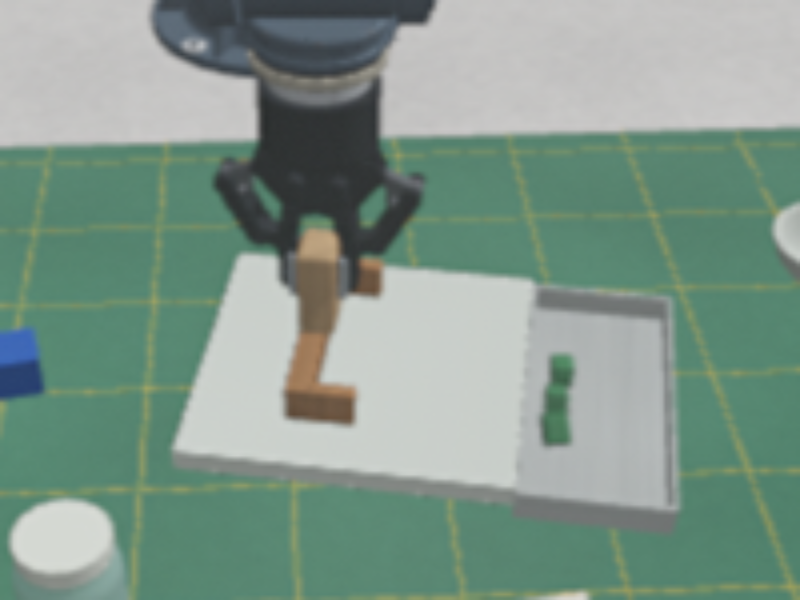

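All three chunks, crop (560,370), (557,398) and (557,430), lie on the tray floor. I'll put the scraper down and go for the white post.

Run:
```python
from h import *
r.move_linear(S(0,-.068,.1085),vel=.1)
r.set_gripper(.75); p=r.current_tool_pos(); r.move_linear([p[0],p[1],.2],vel=.15)
q0=np.array(r.current_q()); best=None
e=C/np.linalg.norm(C); up=np.array([0,0,1.]); e3=np.array([*e,0]); fin=[*(C-.003*e),.23]
for name,hd,s in(("A",123.4,1),("B",-56.6,-1)):
    g=r.inverse_kinematics([.49,-.312,.12],down(hd)); qf=quat(np.cross(e3,s*up),e3); f=r.inverse_kinematics(fin,qf)
    print(name,None if g is None else np.round(g,2),None if f is None else np.round(f,2))
print(r.current_t())
```

```text
A [-0.65  0.57  1.68 -0.    0.89 -2.8 ] [-0.06  0.58  2.35  2.99  1.36 -1.54]
B [-0.65  0.57  1.68 -0.    0.89  0.34] [-0.06  0.58  2.35  2.99  1.36  1.6 ]
11.95
```

Run:
```python
from h import *
qd=down(-56.6)
r.move_to([.49,-.312,.13],qd); r.set_gripper(1.0)
r.move_linear([.49,-.312,.026],vel=.1)
print(r.current_contact_force())
r.set_gripper(0,60)
print(r.current_opening(),r.current_tool_pos())
r.move_linear([.49,-.312,.26],vel=.2)
print(r.current_opening(),r.current_t())
d,W=grab("scene"); T=np.array(d["camera_from_world"])
p=T@[.49,-.312,.25,1]; u=int(d["fx"]*p[0]/p[2]+d["cx"]); v=int(d["fy"]*p[1]/p[2]+d["cy"]); print(u,v)
save("lift.png",cv2.resize(d["pixels"][max(v-40,0):v+40,max(u-50,0):u+50],(750,600),interpolation=cv2.INTER_CUBIC))
```

```text
[0.87364163 0.18099594 0.48402953]
0.4154796455628215 [ 0.49022827 -0.31216759  0.02638815]
0.411861046016872 16.525
184 134
```

View pics/lift.png

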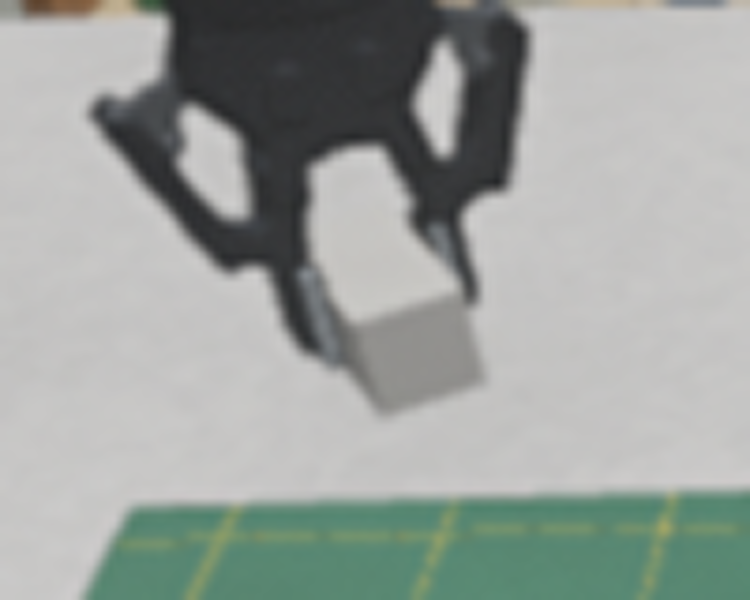

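The lifted post shows its plain end at (420,355), facing the camera, so the hole is at the other end. Option B puts that end up.

Run:
```python
from h import *
e=C/np.linalg.norm(C); e3=np.array([*e,0]); qf=quat(np.cross(e3,[0,0,-1.]),e3)
p=[*(C-.003*e)]
r.move_linear([.47,-.25,.36],vel=.2)
r.move_to([*p,.34],qf)
r.move_linear([*p,.24],vel=.1)
r.sleep(.4)
print(r.current_t(),r.current_tool_pos(),r.current_ee_rot(),qf,r.current_opening(),r.current_contact_force())
out=[]
for n in("top","scene"):
    d,W=grab(n); T=np.array(d["camera_from_world"]); q=T@[*C,.24 if n=="scene" else .275,1]
    u=int(d["fx"]*q[0]/q[2]+d["cx"]); v=int(d["fy"]*q[1]/q[2]+d["cy"])
    out.append(cv2.resize(d["pixels"][max(v-50,0):v+50,u-40:u+40],(400,500),interpolation=cv2.INTER_CUBIC))
    m=np.zeros((400,640),bool);m[v-30:v+30,u-30:u+30]=1
    m&=(W[...,2]>.262)&(W[...,2]<.29)&(np.hypot(*(W[...,:2]-C).transpose(2,0,1))<.03)&(d["pixels"].min(-1)>90)
    if n=="top":
        w=W[m]; k=np.linalg.lstsq(np.c_[w[:,:2],np.ones(len(w))],w[:,2],rcond=None)[0]; print(m.sum(),w.mean(0)[:3].round(4),"slope",k[:2].round(3), "shelfpos",((w[:,:2].mean(0)-C)).round(4))
save("final.png",np.hstack(out))
```

```text
21.3917 [0.56122893 0.050531   0.24022959] [-0.03175537  0.70625309  0.03172027  0.7065352 ] [-0.03173732  0.70639418  0.03173732  0.70639418] 0.4062677179097314 [ 0.43768948 -0.5316765  -1.34673785]
250 [0.5672 0.0502 0.2716] slope [0.041 0.001] shelfpos [ 0.003  -0.0006]
```

View pics/final.png

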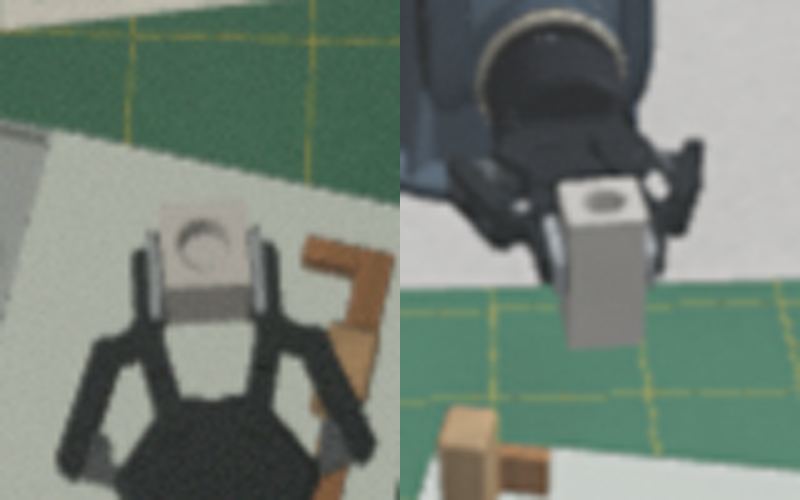

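The hole mouth faces up, at (203,243) in the top crop and (605,200) in the scene crop. I'll check the tilt on the front face and confirm the chunks and scraper are still in place.

Run:
```python
from h import *
d,W=grab("scene"); e=C/np.linalg.norm(C); n=np.array([-e[1],e[0]])
dx=W[...,:2]-C; a=dx@e; b=dx@n; z=W[...,2]; p=d["pixels"]
m=(abs(b)<.014)&(z>.212)&(z<.268)&(a>.008)&(a<.03)
k=np.linalg.lstsq(np.c_[z[m],b[m],np.ones(m.sum())],a[m],rcond=None)[0]; print("front",m.sum(),k)
t=(abs(b)<.015)&(abs(a)<.02)&(z>.268)&(z<.285)
k=np.linalg.lstsq(np.c_[a[t],b[t],np.ones(t.sum())],z[t],rcond=None)[0]; print("top",t.sum(),k)
q=(abs(a)<.05)&(abs(b)<.018)&(z>.15)&(z<.28)&(p.min(-1)>90); print("zmin",z[q].min())
chunks("scene")
```

```text
front 242 [-0.00239933 -0.00265652  0.02298163]
top 79 [-0.0007413   0.01290985  0.27169741]
zmin 0.20151646488132424
scene 987 [357. 248.] sx,sy 0.083 0.082 z max/med 0.03 -0.0
scene 162 [379. 227.] sx,sy 0.015 0.134 z max/med 0.029 0.022
```

The post is vertical to within 1°, its lower end is about 17 cm above the shelf, and the chunks are still in the tray. Handing in.

```bash
python3 -c "
from h import *
print(r.hand_in(), r.current_t())"
```

```text
the job is handed in; nothing more can be done
the job is handed in; nothing more can be done
```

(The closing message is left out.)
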